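# Show the edge of the copper blank

## Task

Push the copper blank along its lane on the wooden ledge until about 4 cm of it hangs out over the brass-nosed end, showing its edge, then press it down firmly onto the ledge with the closed fingertips and finish while still holding it pressed flat. Only push and press: do not pinch or lift it, and leave the steel blank and everything else where it is.

Things in the scene. Friction and masses are not known exactly. Their poses are not given: they have to be found in the camera images.
- ledge: fixed dark wooden ledge (low step), 340 x 235 mm, flat top 60 mm above the table. Origin: at table height, under the line between its two lanes; x runs along it to its brass-nosed end, z up. Top spans x = -190 to +150 mm (last 15 mm brass), y = -150 to +85 mm; both ends open. Lanes 76 mm wide lie along x, centred at y = +40 and -40 mm; beyond y = -82 is a shelf strip with small things
- ledge_end (a point): point on the top edge of the ledge's brass end, between the two lanes, 60 mm above the table, axes as the ledge. The lanes are bounded by pale wooden ribs at the ledge's y = -80, 0 and +80 mm, 4 mm wide and 8 mm higher than the top, that stop 30 mm short of this end. Nothing stands beyond the end
- copper_blank: flat copper name-plate blank, 140 x 70 x 6 mm, about 0.5 kg, four small dark dots at its corners, lying flat in either of the two lanes, long side along it, 3 mm play each side. Slides with ordinary friction (about 2 to 6 N). Origin: centre of its underside; x along its length, z up. At the start it is wholly on the ledge with at least 40 mm of bare lane behind it
- steel_blank: flat grey steel blank of the same size and shape, lying in the other lane. To be left alone. Origin: centre of its underside
- copper_bowl: small copper bowl, 50 mm across and 35 mm high, standing on the flat shelf strip of the ledge. Origin: centre of its underside
- brass_weight: knobbed brass weight, 34 mm across and 38 mm high, standing on the same shelf strip. Origin: centre of its underside
- hammer: hammer lying on the table to the right of the ledge. Origin: underside, on its length
- copper_mug: copper mug, 76 mm across and 85 mm high, standing on the table to the left. Origin: centre of its underside
Not all that is in view belongs to the job. Several things have the shape of the copper_blank; the one meant has the colours described above.

How it is judged:
By the outcome, as a careful person would: the job done as asked, in the order asked, and still so for the second after the job is handed in, while the arm keeps its last pose, push and grip.
It also fails if it takes over 42 s, if anything falls off the work surface, if the arm or the gripper's body presses on something with over 40 N, if the wrist force passes 120 N, or if a joint passes its speed limit or range.

## Robot

A 6-joint arm with a two-finger parallel gripper is mounted at the origin on the work surface. World frame = base frame: x ahead of the robot, y to its left, z up, the work surface at z = 0. Lengths are in m, angles in degrees, forces in N, time in s.
With the tool pointing down it reaches from about 0.4 to 0.825 m from the base axis. Payload 7 kg.
Tool frame: the origin (TCP) lies between the finger pads; the fingertips stand 19 mm ahead of it and the grasp point (between the pads) is the TCP; x points along the fingers, y is the direction in which the jaws open and shut, and the axes are right-handed (so a half turn about x gives the same grasp; the last joint's range is limited). The gripper opens to 88 mm and grips with 3 to 60 N. Pads are 19 mm wide; open, the fingers measure 130 mm over their backs; the gripper's body (78 mm by 193 mm) begins 47 mm behind the grasp point.
Start: joints at [90.533, 20.546, 0.682, 0, -70.136, -16.507], TCP at [0.186, 0.649, 0.246] pointing down, gripper open.
Joint ranges: [-176.03, 176.03], [-82.01, 121.73], [-58.28, 71.71], [-173.87, 95.51], [-174.79, -0.11], [-173.66, 173.66]. Speed limits (degrees/s): [136.94, 136.94, 172.46, 180, 180, 180].

## Interface

Orientations are given as [roll, pitch, yaw] about the fixed x, y, z axes, in that order (R = Rz(yaw) Ry(pitch) Rx(roll)).
In Python, from plant import r gives the robot as it stands.
- The arm moves only by the tool send_rows, never from a script. Its argument "plan" is a list of rows, each a list of 2 entries, a list of its own where there are three numbers: the shift along the tool's x, y, z scaled (see below), then the turn, a rotation vector about the tool's x, y, z scaled (see below). A call has exactly 5 rows; each row is the pose to reach, as a shift and turn from the pose measured when the call began, along the tool's axes at that moment; what a row does not reach only later rows make up. The controller multiplies each number of a shift by 0.15 m and each number of a turn by pi/4 rad. A row lasts 1/10 s, in which the tool goes at most 50 mm and 8.59 degrees, less where a joint would pass 70% of its speed; a pose out of reach is approached as far as the arm can. A call with a number of a shift or a turn outside -1 to 1 is refused whole. A call with a gripper value outside its range is refused whole. "jaw" is the opening, from -1 (shut) to 1 (fully open), so that 0 is half open, set as the call begins (left out, the last holds). The fingers move at their own pace and stop on an object; "force" is the grip in N (left out, the last holds). Time passes only in rows, so rows that repeat a pose let the fingers close, or fill a call up. It gives the time, the measured TCP pose, the force and the opening at its end, in the units of the state.
- r.get_state(): the state, without advancing time (a new reading comes with each control period).
- r.capture(name): name is "scene" or "top" or "wrist"; returns a dict with "color" (480x640x3 uint8, red, green, blue), "range_z" (480x640 float32, m along the optical axis (not along the pixel's ray), 0 where there is no reading), "mtx" (3x3 intrinsics, pixels), "pose" (4x4, takes a point from camera to world coordinates). Camera axes: x right, y down, z forward; pixel columns grow to the right and rows downward; lengths in m; the calibration is good to about 2 mm. A picture is of the moment at which its call begins.
- r.close_job(): hands the job in, once; it reports no verdict.
Trained networks look in a picture, given as the dict that the camera call returned (one of the last four; its "shot" number tells which), for a name from the list of things; names that differ only in an ending like _2 or _b are one class to them, and where a whole thing is asked for, a point or a joint stands for the part that bears it (a point fixed in the world has none). Each returns a list of dicts, best first, with "score" (0 to 1); they miss things now and then, are a little off and sometimes report something else, mostly with a low value. They report only what shows in the picture. A call takes as long as a camera call. They do not tell look-alikes from the thing itself.
- r.find_in(picture, target): "uv" ([column, row] in pixels, amid what is visible of it).
- r.trace(picture, target): "mask" (480x640 bool, what is visible of it) and "uv" ([column, row] in pixels, amid what is visible of it).
The state is a dict: "time_s": time; "joints": joint angles; "qd": joint speeds; "joint_torque": joint torques, N m; "tcp_pos": TCP position; "eef_rot": TCP orientation; "contact_force": force on the tool from outside, world axes, zero at the start; "moment": the same for the moment, N m; "gripper_width": finger opening in m.
Only numpy, scipy, OpenCV 4.12 (cv2) and the standard library are available. Lean on these libraries where they do the work, as an engineer would, in place of code of your own. Each camera call takes 0.05 s, during which the arm holds its last target. There are 200 camera calls.

## Working session

There is one attempt and no reset: what is moved stays moved. The work goes in short steps, Python scripts to look and compute and a tool call to move; the robot and the scene stay as the last step left them, time stands still between calls to the robot, and variables do not carry over. Pictures are saved under pics/ and viewed, about 8 in all and at most 12, crops included, and the job is handed in when it is done.

Besides the shell and the picture viewer there is one more tool, called as name(argument=value, ...) on one line, values as JSON. send_rows: Moves the arm, as the interface text tells. Its arguments: {"type":"object","properties":{"plan":{"type":"array"},"jaw":{"type":"number"},"force":{"type":"number"}},"required":["plan"]}

```bash
mkdir -p pics; ls
cat > h.py <<'E'
import numpy as np, cv2
from plant import r
def save(c,n,box=None,s=1):
    im=c["color"][:,:,::-1]
    if box: im=im[box[1]:box[3],box[0]:box[2]]
    cv2.imwrite(f"pics/{n}.png",cv2.resize(np.ascontiguousarray(im),None,fx=s,fy=s))
def pts(c,mask=None):
    z=c["range_z"];v,u=np.mgrid[:480,:640];K=c["mtx"]
    m=(z>0) if mask is None else mask&(z>0)
    P=np.stack([(u[m]-K[0,2])/K[0,0]*z[m],(v[m]-K[1,2])/K[1,1]*z[m],z[m]],1)
    return P@c["pose"][:3,:3].T+c["pose"][:3,3]
def proj(c,p):
    p=(np.atleast_2d(p)-c["pose"][:3,3])@c["pose"][:3,:3]
    q=p@c["mtx"].T;return q[:,:2]/q[:,2:]
E
python3 - <<'E'
from h import *
print(r.get_state())
a=r.capture("top");b=r.capture("scene")
for n in ["copper_blank","steel_blank","ledge"]:
  for d in r.trace(a,n)[:4]:
    P=pts(a,d["mask"]);print(n,d["score"],d["uv"],d["mask"].sum(),np.median(P,0).round(4), np.percentile(P,[2,98],axis=0).round(3).tolist())
    u,v=map(int,d["uv"]);print(a["color"][v-3:v+4,u-3:u+4].mean((0,1)))
save(a,"top1");save(b,"scene1")
E
```

```text
pics
{'time_s': 0.0, 'joints': array([ 9.05336671e+01,  2.05926003e+01,  6.34576368e-01, -2.26613183e-02,
       -7.01359581e+01, -1.65082487e+01]), 'qd': array([-0.11135502, -0.00952925, -0.01708893, -0.13443826,  0.01548108,
        0.04164836]), 'joint_torque': array([-2.31169741e-05, -5.82719135e+01,  2.93046659e+01,  6.99694633e+00,
        6.94145914e-03, -1.62413630e-04]), 'tcp_pos': array([0.18563432, 0.64849508, 0.24460762]), 'eef_rot': array([  93.73849014,   89.90363303, -102.243809  ]), 'contact_force': array([-0.11213314, -0.08003066, -0.24520554]), 'moment': array([ 0.02198504,  0.00695566, -0.00606306]), 'gripper_width': 0.08754081520995187}
copper_blank 0.93 [417.4, 251.1] 1411 [ 0.5247 -0.2438  0.006 ] [[0.459, -0.288, 0.001], [0.593, -0.199, 0.011]]
[ 50.95918367  83.12244898 196.26530612]
copper_blank 0.75 [212.1, 320.7] 1610 [0.3383 0.2682 0.0061] [[0.287, 0.202, 0.0], [0.391, 0.334, 0.011]]
[ 41.89795918  75.55102041 190.32653061]
copper_blank 0.71 [292.3, 326.2] 1540 [0.3353 0.0712 0.0062] [[0.276, 0.014, 0.001], [0.396, 0.131, 0.011]]
[119.36734694  48.34693878 154.26530612]
copper_blank 0.66 [385.1, 324.3] 1536 [ 0.3367 -0.172   0.006 ] [[0.293, -0.238, 0.001], [0.38, -0.107, 0.011]]
[219.75510204 124.34693878 162.08163265]
steel_blank 0.84 [291.0, 220.9] 1530 [0.5867 0.0805 0.0663] [[0.55, 0.015, 0.062], [0.624, 0.148, 0.071]]
[165.20408163 166.26530612 166.16326531]
ledge 0.89 [291.1, 234.3] 9180 [0.5806 0.0841 0.0604] [[0.455, -0.105, 0.021], [0.698, 0.227, 0.07]]
[149.08163265 135.95918367 123.79591837]
```

View pics/top1.png

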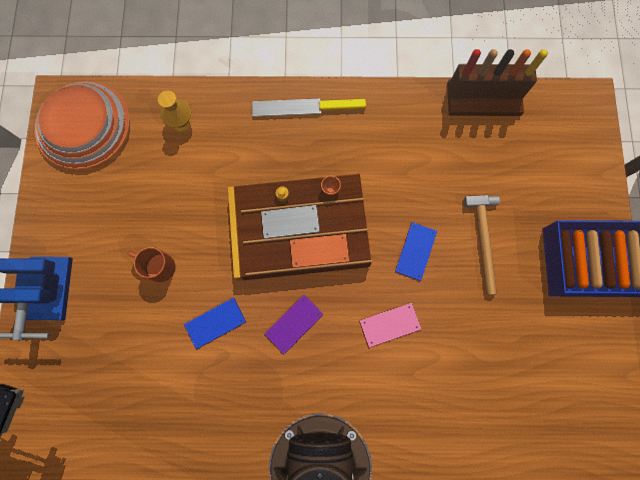

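View pics/scene1.png

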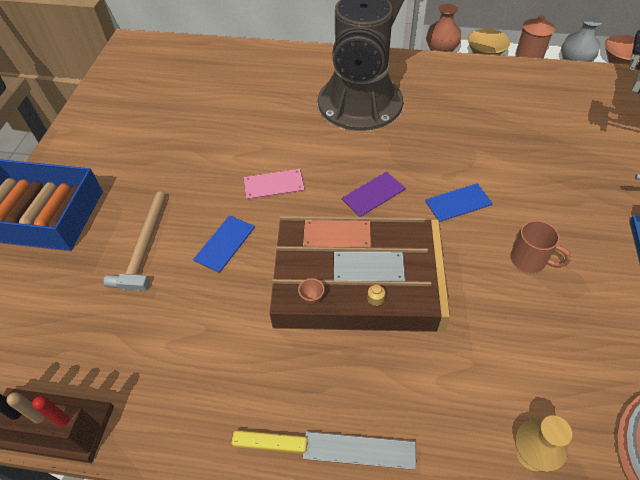

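The copper blank is the orange plate with four dots in the ledge's near lane, at top (320,250) and scene (337,234). Look-alikes, all on the table in the top view: blue (417,251) and (214,322), purple (293,325), pink (390,325). The steel blank is in the other lane at (291,221). The brass end is at the left, which is world +y.

```bash
cat >> h.py <<'E'
from scipy.spatial.transform import Rotation as Ro
def copper(c):
    h=cv2.cvtColor(c["color"],cv2.COLOR_RGB2HSV).astype(int)
    return (h[...,0]<14)&(h[...,1]>140)&(h[...,2]>150)
def rect(P):
    (x,y),(w,h),a=cv2.minAreaRect((P[:,:2]*1000).astype(np.float32))
    if w<h: w,h,a=h,w,a+90
    return x,y,w,h,(a+90)%180-90
def tool():
    s=r.get_state();return s["tcp_pos"],Ro.from_euler("xyz",s["eef_rot"],degrees=True).as_matrix(),s
E
python3 - <<'E'
from h import *
p,R,s=tool();print(p,R.round(3).tolist())
for n in ["top","scene"]:
    a=r.capture(n)
    m=copper(a)
    P=pts(a,m);k=(P[:,0]>.42)&(P[:,0]<.72)&(P[:,1]>-.13)&(P[:,1]<.25)&(P[:,2]>.06)&(P[:,2]<.072)
    Q=P[k];q=np.percentile(Q,[1,99],axis=0);print(n,len(Q),np.round(rect(Q),1),np.median(Q,0))
    h=cv2.cvtColor(a["color"],cv2.COLOR_RGB2HSV).astype(int)
    A=pts(a);
    B=A[(A[:,0]>.4)&(A[:,0]<.75)&(A[:,1]>-.15)&(A[:,1]<.27)&(A[:,2]>.056)&(A[:,2]<.072)]
    print(" ledge",np.round(rect(B),1))
    bm=pts(a,(h[...,0]>18)&(h[...,0]<26)&(h[...,1]>170)&(h[...,2]>140))
    bm=bm[(bm[:,0]>.4)&(bm[:,0]<.75)&(bm[:,1]>.15)&(bm[:,1]<.27)&(bm[:,2]>.05)&(bm[:,2]<.072)]
    print(" brass",len(bm),np.round(rect(bm),1))
    for t in ["steel_blank"]:
        d=r.trace(a,t)[0];print(t,d["uv"],np.round(rect(pts(a,d["mask"])),1))
    if n=="top": save(a,"crop1",(220,165,380,290),4)
E
```

```text
[0.18572841 0.64873998 0.24511575] [[-0.0, -0.275, -0.961], [-0.001, -0.961, 0.275], [-1.0, 0.001, -0.0]]
top 1556 [586.1  46.2 308.5 228.1 -83.5] [0.51345833 0.00667898 0.06613497]
 ledge [581.1  60.8 340.4 236.4 -83.6]
 brass 506 [561.7 222.2 233.2  15.1   6.5]
steel_blank [289.6, 219.9] [587.8  81.6 140.6  74.  -83. ]Traceback (most recent call last):
  File "<stdin>", line 7, in <module>
    return _quantile_unchecked(
        a, q, axis, out, overwrite_input, method, keepdims, weights)
    return _ureduce(a,
                    func=_quantile_ureduce_func,
    ...<5 lines>...
                    overwrite_input=overwrite_input,
                    method=method)
    r = func(a, **kwargs)
    result = _quantile(arr,
                       quantiles=q,
    ...<2 lines>...
                       out=out,
                       weights=wgt)
    slices_having_nans = np.isnan(arr[-1, ...])
                                  ~~~^^^^^^^^^
IndexError: index -1 is out of bounds for axis 0 with size 0
```

View pics/crop1.png

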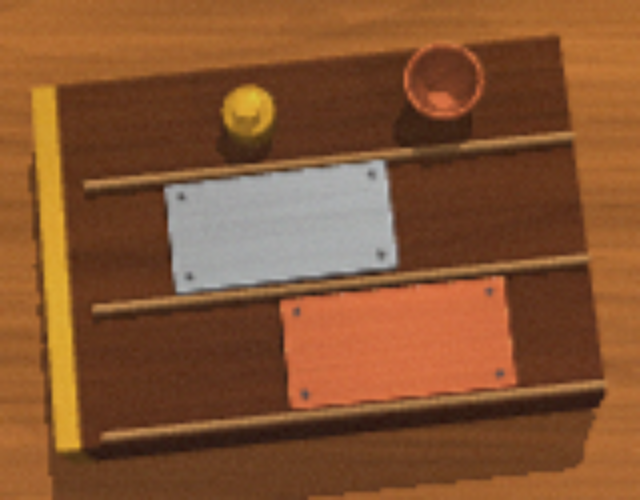

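Confirmed: orange plate, four dots, lower lane, brass at the left. Working out the ledge frame and an approach in the move units.

```bash
cat >> h.py <<'E'
th=np.deg2rad(96.5);U=np.array([np.cos(th),np.sin(th),0]);V=np.array([-U[1],U[0],0])
O=np.array([.5465,.077,0])
def L(x,y,z): return O+U*x/1000+V*y/1000+[0,0,z/1000]
def inL(p): d=np.asarray(p)-O;return np.round([d@U*1000,d@V*1000,d[2]*1000],1)
RT=np.stack([[0,0,-1.],V,np.cross([0,0,-1.],V)],1)
def plan(p,R,goals,step=.14,turn=42):
    "chain of single-target calls"
    for g in goals:
        while True:
            d=R.T@(g-p);w=Ro.from_matrix(R.T@RT).as_rotvec();a=np.rad2deg(np.linalg.norm(w))
            n=max(1,np.abs(d).max()/step,a/turn)
            d,w=d/n,w/n;p=p+R@d;R=R@Ro.from_rotvec(w).as_matrix()
            print((d/.15).round(3).tolist(),(w/(np.pi/4)).round(3).tolist(),"->",p.round(3),inL(p))
            if n<=1.0001: break
E
python3 - <<'E'
from h import *
p,R,s=tool();print(RT.round(3).tolist())
plan(p,R,[np.array([.42,.33,.25]),np.array([.525,-.0895,.22]),L(-163,40,150)],step=.149)
E
```

```text
[[0.0, -0.994, -0.113], [0.0, -0.113, 0.994], [-1.0, 0.0, 0.0]]
[-0.014, 0.768, -0.993] [0.714, -0.0, -0.0] -> [0.297 0.497 0.248] [445.6 200.1 247.6]
[-0.011, 0.097, -0.993] [0.568, -0.0, -0.0] -> [0.386 0.376 0.249] [315.7 125.7 249.3]
[-0.004, -0.131, -0.361] [0.218, -0.0, -0.0] -> [0.42 0.33 0.25] [265.7  97.  250. ]
[0.07, -0.132, -0.993] [0.0, -0.0, -0.0] -> [0.456 0.184 0.24 ] [116.7  77.3 239.6]
[0.07, -0.132, -0.993] [0.0, -0.0, -0.0] -> [0.493 0.038 0.229] [-32.3  57.5 229.1]
[0.061, -0.116, -0.871] [0.0, -0.0, -0.0] -> [ 0.525 -0.089  0.22 ] [-163.    40.2  220. ]
[0.467, -0.001, -0.0] [0.0, -0.0, -0.0] -> [ 0.525 -0.089  0.15 ] [-163.   40.  150.]
```

send_rows(plan=[[[0, 0.16, -0.2], [0.15, 0, 0]], [[0, 0.32, -0.4], [0.3, 0, 0]], [[0, 0.48, -0.6], [0.45, 0, 0]], [[-0.01, 0.64, -0.8], [0.6, 0, 0]], [[-0.01, 0.77, -0.99], [0.71, 0, 0]]], jaw=-1, force=20)

```text
time_s: 0.9
tcp_pos: [0.2974, 0.4954, 0.2474]
eef_rot: [-60.4, 90.0, 71.4]
contact_force: [0.3, 1.0, 0.9]
gripper_width: 0.0531
```

send_rows(plan=[[[0, 0.02, -0.2], [0.12, 0, 0]], [[0, 0.04, -0.4], [0.24, 0, 0]], [[0, 0.06, -0.6], [0.36, 0, 0]], [[-0.01, 0.08, -0.8], [0.48, 0, 0]], [[-0.01, 0.1, -0.99], [0.57, 0, 0]]])

```text
time_s: 1.4
tcp_pos: [0.3859, 0.3737, 0.2493]
eef_rot: [-41.9, 89.9, 64.0]
contact_force: [0.9, 0.2, -0.0]
gripper_width: 0.0133
```

send_rows(plan=[[[0, -0.05, -0.15], [0.1, 0, 0]], [[0, -0.1, -0.3], [0.2, 0, 0]], [[0, -0.13, -0.36], [0.22, 0, 0]], [[0, -0.13, -0.36], [0.22, 0, 0]], [[0, -0.13, -0.36], [0.22, 0, 0]]])

```text
time_s: 1.9
tcp_pos: [0.4195, 0.3274, 0.2493]
eef_rot: [-31.0, 89.9, 65.1]
contact_force: [-0.5, 0.4, 0.5]
gripper_width: 0.0008
```

send_rows(plan=[[[0.01, -0.03, -0.2], [0, 0, 0]], [[0.03, -0.05, -0.4], [0, 0, 0]], [[0.05, -0.08, -0.6], [0, 0, 0]], [[0.06, -0.11, -0.8], [0, 0, 0]], [[0.07, -0.13, -0.99], [0, 0, 0]]])

```text
time_s: 2.4
tcp_pos: [0.4547, 0.1817, 0.2386]
eef_rot: [-33.7, 89.9, 62.5]
contact_force: [0.9, -0.0, 0.6]
gripper_width: 0.0006
```

send_rows(plan=[[[0.01, -0.03, -0.2], [0, 0, 0]], [[0.03, -0.05, -0.4], [0, 0, 0]], [[0.05, -0.08, -0.6], [0, 0, 0]], [[0.06, -0.11, -0.8], [0, 0, 0]], [[0.07, -0.13, -0.99], [0, 0, 0]]])

```text
time_s: 2.9
tcp_pos: [0.4905, 0.036, 0.2279]
eef_rot: [-37.4, 89.9, 59.0]
contact_force: [0.7, 0.3, -0.7]
gripper_width: 0.0005
```

Run:
```python
from h import *
p,R,s=tool();print(s["time_s"],p,inL(p),R.round(3).tolist())
plan(p,R,[L(-163,40,170)],step=.149)
a=r.capture("wrist");save(a,"w1")
P=pts(a,copper(a));P=P[(P[:,2]>.06)&(P[:,2]<.072)];print(len(P),np.round(rect(P),1),np.median(P[:,2]))
```

```text
2.9 [0.49054473 0.03598368 0.22790449] [-34.4  60.2 227.9] [[0.001, -0.994, -0.111], [0.001, -0.111, 0.994], [-1.0, -0.001, 0.001]]
[0.385, -0.136, -0.857] [-0.003, 0.002, 0.001] -> [ 0.525 -0.089  0.17 ] [-163.   40.  170.]
979 [583.3  38.1 295.3 234.6 -83.5] 0.06485732491197166
```

View pics/w1.png

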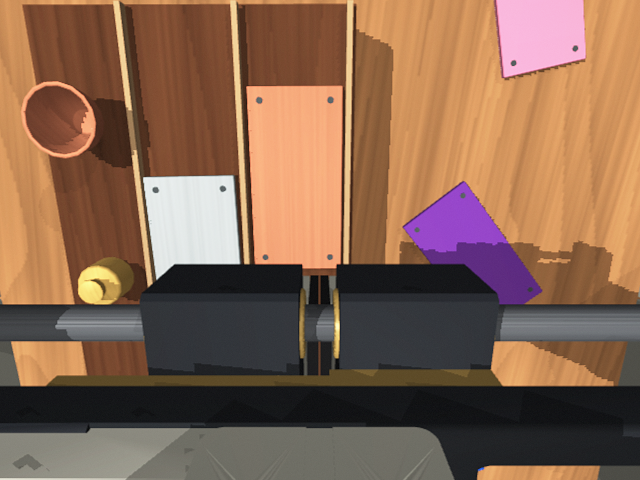

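The wrist view shows the copper plate (rear edge at row 86, columns 248–342) between ribs at columns 238 and 350. The fingers are at the bottom, and the tool is aligned with the lane.

```bash
cat >> h.py <<'E'
def ray(c,uv,z):
    K=c["mtx"];d=c["pose"][:3,:3]@np.array([(uv[0]-K[0,2])/K[0,0],(uv[1]-K[1,2])/K[1,1],1]);o=c["pose"][:3,3]
    return o+d*(z-o[2])/d[2]
E
python3 - <<'E'
from h import *
a=r.capture("wrist")
for uv,z in [((248,86),.066),((342,86),.066),((254,268),.066),((343,268),.066),((239.5,86),.068),((349.5,86),.068),((237,30),.068),((352,30),.068),((243,200),.068),((345,200),.068)]: print(uv,inL(ray(a,uv,z)))
m=copper(a);P=pts(a,m);k=(P[:,2]>.06)&(P[:,2]<.07);l=np.array([inL(q) for q in P[k]]);l=l[(l[:,1]>0)&(l[:,1]<80)];print(len(l),np.percentile(l,[1,50,99],axis=0))
E
```

```text
(248, 86) [-137.9    9.1   66. ]
(342, 86) [-137.7   77.1   66. ]
(254, 268) [ 1.1  7.1 66. ]
(343, 268) [ 1.4 79.5 66. ]
(239.5, 86) [-137.7    3.3   68. ]
(349.5, 86) [-137.4   82.4   68. ]
(237, 30) [-174.2    3.6   68. ]
(352, 30) [-173.9   83.5   68. ]
(243, 200) [-55.    1.5  68. ]
(345, 200) [-54.8  80.3  68. ]
418 [[-189.9      6.617   60.1  ]
 [ -75.9     43.45    65.8  ]
 [   5.9     77.2     67.983]]
```

send_rows(plan=[[[0.05, -0.03, -0.2], [0, 0, 0]], [[0.1, -0.06, -0.4], [0, 0, 0]], [[0.2, -0.1, -0.6], [0, 0, 0]], [[0.3, -0.13, -0.8], [0, 0, 0]], [[0.38, -0.13, -0.86], [0, 0, 0]]])

```text
time_s: 3.5
tcp_pos: [0.5244, -0.0921, 0.1694]
eef_rot: [34.3, 89.9, 130.5]
contact_force: [0.2, 0.2, 0.2]
gripper_width: 0.0003
```

send_rows(plan=[[[0.12, 0, 0], [0, 0, 0]], [[0.24, 0, 0], [0, 0, 0]], [[0.36, 0, 0], [0, 0, 0]], [[0.46, 0, 0], [0, 0, 0]], [[0.53, 0, 0], [0, 0, 0]]])

```text
time_s: 4.0
tcp_pos: [0.5242, -0.0908, 0.0888]
eef_rot: [60.5, 89.9, 156.8]
contact_force: [-0.2, -0.3, 0.0]
gripper_width: 0.0004
```

Run:
```python
from h import *
p,R,s=tool();print(p,inL(p),s["contact_force"],R.round(4).tolist())
plan(p,R,[L(-164,41.5,81.5)])
a=r.capture("scene");save(a,"s2",(250,190,470,340),3.5)
```

```text
[ 0.52417482 -0.09084866  0.08880201] [-164.2   41.2   88.8] [-0.24157614 -0.31389141  0.04055542] [[-0.0015, -0.9939, -0.1103], [0.0007, -0.1103, 0.9939], [-1.0, 0.0015, 0.0008]]
[0.049, 0.002, 0.002] [-0.004, 0.001, -0.002] -> [ 0.524 -0.091  0.082] [-164.    41.5   81.5]
```

View pics/s2.png

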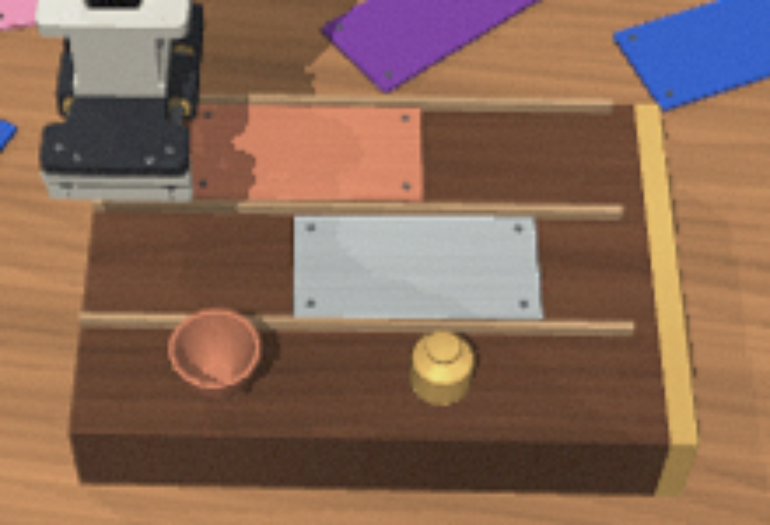

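The fingers are behind the copper plate in its lane and the steel blank hasn't moved. Next I lower the last 7 mm and move forward gently.

send_rows(plan=[[[0.025, 0, 0], [0, 0, 0]], [[0.048, 0, 0], [0, 0, 0]], [[0.048, 0, 0], [0, 0, 0]], [[0.048, 0, 0.02], [0, 0, 0]], [[0.048, 0, 0.04], [0, 0, 0]]])

```text
time_s: 4.55
tcp_pos: [0.523, -0.0849, 0.0808]
eef_rot: [67.2, 89.9, 163.5]
contact_force: [0.0, -1.3, 1.2]
gripper_width: 0.0005
```

send_rows(plan=[[[0, 0, 0.03], [0, 0, 0]], [[0, 0, 0.06], [0, 0, 0]], [[0, 0, 0.09], [0, 0, 0]], [[0, 0, 0.12], [0, 0, 0]], [[0, 0, 0.15], [0, 0, 0]]])

```text
time_s: 5.05
tcp_pos: [0.5206, -0.0624, 0.081]
eef_rot: [75.0, 89.9, 171.3]
contact_force: [0.5, -3.7, 1.2]
gripper_width: 0.0001
```

Run:
```python
from h import *
p,R,s=tool();print(p,inL(p),s["contact_force"],s["moment"])
```

```text
[ 0.52057552 -0.06237424  0.08099622] [-135.5   41.5   81. ] [ 0.54175818 -3.691002    1.22859075] [-1.36432981 -0.13755149 -0.01266548]
```

send_rows(plan=[[[0, 0, 0.08], [0, 0, 0]], [[0, 0, 0.16], [0, 0, 0]], [[0, 0, 0.24], [0, 0, 0]], [[0, 0, 0.32], [0, 0, 0]], [[0, 0, 0.4], [0, 0, 0]]])

```text
time_s: 5.55
tcp_pos: [0.5137, -0.0017, 0.081]
eef_rot: [77.3, 89.9, 173.6]
contact_force: [-0.2, -3.0, 1.1]
gripper_width: 0.0004
```

Run:
```python
from h import *
p,R,s=tool();print(p,inL(p),s["contact_force"],R.round(4).tolist())
a=r.capture("top");P=pts(a,copper(a));l=np.array([inL(q) for q in P]);l=l[(l[:,1]>5)&(l[:,1]<79)&(l[:,2]>62)&(l[:,2]<72)&(l[:,0]>-130)&(l[:,0]<220)];print(len(l),np.percentile(l,[1,50,99],axis=0))
```

```text
[ 0.51373084 -0.00165395  0.08101795] [-74.4  41.5  81. ] [-0.19362656 -3.02923811  1.05930081] [[-0.0025, -0.9939, -0.1102], [0.0003, -0.1102, 0.9939], [-1.0, 0.0025, 0.0006]]
618 [[-30.13   27.417  62.217]
 [ 22.95   53.85   66.2  ]
 [ 74.8    74.883  71.   ]]
```

send_rows(plan=[[[0, 0, 0.08], [0, 0, 0]], [[0, 0, 0.16], [0, 0, 0]], [[0, 0, 0.24], [0, 0, 0]], [[0, 0, 0.32], [0, 0, 0]], [[0, 0, 0.4], [0, 0, 0]]])

```text
time_s: 6.1
tcp_pos: [0.507, 0.0602, 0.081]
eef_rot: [64.9, 89.9, 161.3]
contact_force: [0.2, -2.5, -0.4]
gripper_width: 0.0003
```

send_rows(plan=[[[0, 0, 0.07], [0, 0, 0]], [[0, 0, 0.14], [0, 0, 0]], [[0, 0, 0.2], [0, 0, 0]], [[0, 0, 0.25], [0, 0, 0]], [[0, 0, 0.27], [0, 0, 0]]])

```text
time_s: 6.6
tcp_pos: [0.5024, 0.1012, 0.081]
eef_rot: [64.1, 89.9, 160.5]
contact_force: [-0.4, -2.8, 0.4]
gripper_width: 0.0003
```

Run:
```python
from h import *
p,R,s=tool();print(p,inL(p),s["contact_force"],R.round(4).tolist())
for n in ["top","scene"]:
    a=r.capture(n);P=pts(a,copper(a));l=np.array([inL(q) for q in P]);l=l[(l[:,1]>0)&(l[:,1]<84)&(l[:,2]>62)&(l[:,2]<72)&(l[:,0]>-130)&(l[:,0]<220)];print(n,len(l),np.percentile(l,[1,50,99],axis=0) if len(l) else 0)
save(a,"s3",(250,190,470,340),3.5)
```

```text
[0.50241893 0.10116457 0.08102823] [29.  41.1 81. ] [-0.35800797 -2.82326068  0.35093637] [[-0.0024, -0.9938, -0.111], [0.0008, -0.111, 0.9938], [-1.0, 0.0022, 0.0011]]
top 510 [[ 80.318  26.39   62.509]
 [119.55   57.85   66.2  ]
 [175.8    75.3    70.9  ]]
scene 0 0
```

View pics/s3.png

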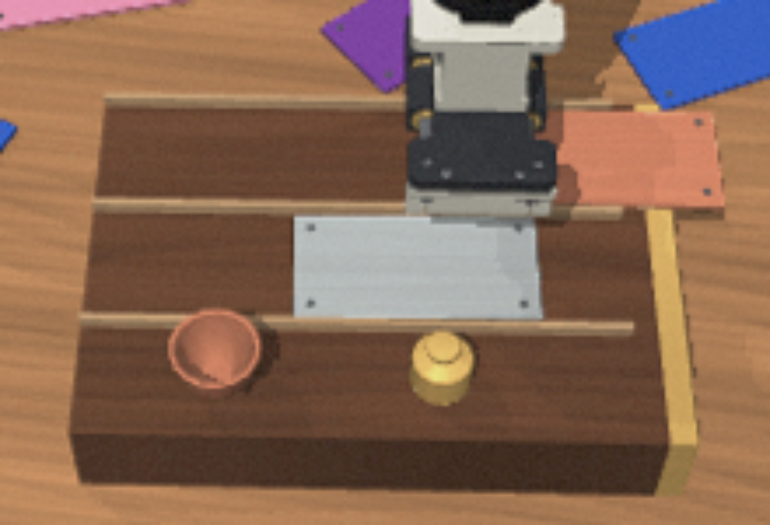

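The overhang is about 28 mm so far, with the steel blank, weight and bowl where they were. About 12 mm remain.

send_rows(plan=[[[0, 0, 0.025], [0, 0, 0]], [[0, 0, 0.05], [0, 0, 0]], [[0, 0, 0.07], [0, 0, 0]], [[0, 0, 0.08], [0, 0, 0]], [[0, 0, 0.08], [0, 0, 0]]])

```text
time_s: 7.2
tcp_pos: [0.5013, 0.1132, 0.0811]
eef_rot: [46.6, 89.9, 142.9]
contact_force: [-0.5, -3.0, -0.4]
gripper_width: 0.0009
```

send_rows(plan=[[[0, 0, -0.03], [0, 0, 0]], [[0, 0, -0.06], [0, 0, 0]], [[-0.1, 0, -0.06], [0, 0, 0]], [[-0.25, 0, -0.06], [0, 0, 0]], [[-0.4, 0, -0.06], [0, 0, 0]]])

```text
time_s: 7.7
tcp_pos: [0.5023, 0.1038, 0.1416]
eef_rot: [54.5, 89.8, 150.9]
contact_force: [-0.2, 1.1, -0.4]
gripper_width: 0.0003
```

Run:
```python
from h import *
p,R,s=tool();print(p,inL(p),s["contact_force"],R.round(4).tolist())
for n in ["top","wrist"]:
    a=r.capture(n);P=pts(a,copper(a));l=np.array([inL(q) for q in P]);l=l[(l[:,1]>0)&(l[:,1]<84)&(l[:,2]>62)&(l[:,2]<72)&(l[:,0]>-130)&(l[:,0]<220)];print(n,len(l),np.percentile(l,[1,50,99],axis=0) if len(l) else 0)
    if n=="top":
        save(a,"t4",(190,165,350,290),4)
        h=cv2.cvtColor(a["color"],cv2.COLOR_RGB2HSV).astype(int)
        q=np.array([inL(x) for x in pts(a,(h[...,0]>18)&(h[...,0]<26)&(h[...,1]>170)&(h[...,2]>140))]);q=q[(q[:,2]>56)&(q[:,2]<64)&(q[:,0]>125)&(q[:,0]<170)&(q[:,1]>-150)&(q[:,1]<90)];print(np.percentile(q[:,0],[1,50,99]))
plan(p,R,[L(100,41.5,110),L(100,41.5,88)])
```

```text
[0.50231811 0.10377111 0.14161665] [ 31.6  40.9 141.6] [-0.23133086  1.06624032 -0.40880779] [[-0.0024, -0.9939, -0.1106], [0.0013, -0.1107, 0.9939], [-1.0, 0.0022, 0.0016]]
top 906 [[ 54.41    9.905  62.405]
 [132.65   50.05   66.3  ]
 [190.5    75.8    70.9  ]]
[135.719 142.65  148.483]
wrist 30 [[ 90.948  37.574  65.216]
 [101.6    38.     66.35 ]
 [112.61   38.     67.342]]
[0.212, 0.005, 0.456] [-0.003, 0.002, -0.003] -> [0.494 0.172 0.11 ] [100.   41.5 110. ]
[0.147, 0.0, -0.0] [0.0, 0.0, -0.0] -> [0.494 0.172 0.088] [100.   41.5  88. ]
```

View pics/t4.png

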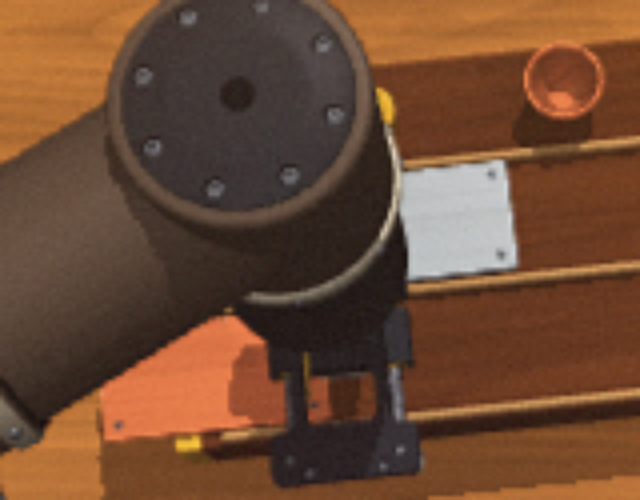

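The blank front is at about 190.5 mm and the brass edge at about 149.5 mm, so the overhang is about 4 cm. Next I move over the supported part and press.

send_rows(plan=[[[0.0, 0, 0.12], [0, 0, 0]], [[0.0, 0, 0.24], [0, 0, 0]], [[0.08, 0, 0.36], [0, 0, 0]], [[0.17, 0, 0.456], [0, 0, 0]], [[0.21, 0, 0.456], [0, 0, 0]]])

```text
time_s: 8.3
tcp_pos: [0.4963, 0.1737, 0.1115]
eef_rot: [-36.5, 89.8, 59.9]
contact_force: [0.5, 0.1, -0.2]
gripper_width: 0.0005
```

send_rows(plan=[[[0.04, 0, 0], [0, 0, 0]], [[0.08, 0, 0], [0, 0, 0]], [[0.12, 0, 0], [0, 0, 0]], [[0.14, 0, 0], [0, 0, 0]], [[0.14, 0, 0], [0, 0, 0]]])

```text
time_s: 8.8
tcp_pos: [0.4962, 0.1733, 0.0901]
eef_rot: [-32.7, 89.8, 63.7]
contact_force: [0.5, -0.1, -0.9]
gripper_width: 0.0005
```

Run:
```python
from h import *
p,R,s=tool();print(p,inL(p),s["contact_force"],s["joint_torque"])
```

```text
[0.4962299  0.17332011 0.09013336] [101.4  39.   90.1] [ 0.45427537 -0.11251028 -0.85314158] [-6.22041247e-03 -4.38086808e+01  2.18461525e+01  5.22383183e+00
  1.27338544e-01  4.05167841e-03]
```

Contact is expected about 5 mm lower, so I go slowly.

send_rows(plan=[[[0.01, 0, 0], [0, 0, 0]], [[0.02, 0, 0], [0, 0, 0]], [[0.028, 0, 0], [0, 0, 0]], [[0.034, 0, 0], [0, 0, 0]], [[0.036, 0, 0], [0, 0, 0]]])

```text
time_s: 9.3
tcp_pos: [0.4963, 0.1734, 0.0853]
eef_rot: [-36.6, 89.8, 59.8]
contact_force: [-3.1, 0.1, 8.4]
gripper_width: 0.0001
```

send_rows(plan=[[[0.003, 0, 0], [0, 0, 0]], [[0.005, 0, 0], [0, 0, 0]], [[0.007, 0, 0], [0, 0, 0]], [[0.007, 0, 0], [0, 0, 0]], [[0.007, 0, 0], [0, 0, 0]]])

```text
time_s: 9.8
tcp_pos: [0.4963, 0.1734, 0.0853]
eef_rot: [-41.7, 89.8, 54.8]
contact_force: [-4.7, -1.3, 11.5]
gripper_width: 0.0004
```

send_rows(plan=[[[0.01, 0, 0], [0, 0, 0]], [[0.014, 0, 0], [0, 0, 0]], [[0.018, 0, 0], [0, 0, 0]], [[0.018, 0, 0], [0, 0, 0]], [[0.018, 0, 0], [0, 0, 0]]])

```text
time_s: 10.3
tcp_pos: [0.4963, 0.1734, 0.0851]
eef_rot: [-50.9, 89.7, 45.6]
contact_force: [-10.7, -2.3, 27.8]
gripper_width: 0.0008
```

send_rows(plan=[[[0.018, 0.002, 0], [0, 0, 0]], [[0.018, 0.004, 0], [0, 0, 0]], [[0.018, 0.005, 0], [0, 0, 0]], [[0.018, 0.005, 0], [0, 0, 0]], [[0.018, 0.005, 0], [0, 0, 0]]])

```text
time_s: 10.8
tcp_pos: [0.4962, 0.1734, 0.0851]
eef_rot: [-62.1, 89.6, 34.5]
contact_force: [-8.6, -3.8, 26.4]
gripper_width: 0.0005
```

Run:
```python
from h import *
for i in range(2):
    p,R,s=tool();print(s["time_s"],p,inL(p),s["contact_force"],s["gripper_width"],R[:,0])
    a=r.capture("top")
P=pts(a,copper(a));l=np.array([inL(q) for q in P]);l=l[(l[:,1]>0)&(l[:,1]<84)&(l[:,2]>60)&(l[:,2]<72)&(l[:,0]>-130)&(l[:,0]<220)];print(len(l),np.percentile(l,[1,50,99],axis=0) if len(l) else 0)
b=r.capture("scene");save(b,"s5",(250,190,470,340),3.5)
a=r.capture("wrist")
P=pts(a,copper(a));l=np.array([inL(q) for q in P]);l=l[(l[:,1]>0)&(l[:,1]<84)&(l[:,2]>60)&(l[:,2]<72)&(l[:,0]>-130)&(l[:,0]<220)];print(len(l),np.percentile(l,[1,50,99],axis=0) if len(l) else 0)
```

```text
10.8 [0.49624292 0.17337614 0.08514157] [101.4  39.   85.1] [-8.56839601 -3.84865723 26.38920853] 0.0005250317802959173 [ 0.00549257  0.00377459 -0.99997779]
10.85 [0.49625569 0.17341603 0.0851712 ] [101.5  39.   85.2] [-8.50490047 -2.89204625 27.18455064] 0.0004185261595317495 [ 0.00554098  0.00380728 -0.9999774 ]
478 [[ 52.977   8.277  61.477]
 [112.     50.15   66.45 ]
 [191.5    75.246  70.723]]
1479 [[52.6    6.8   64.078]
 [84.    57.2   66.2  ]
 [92.522 76.722 67.7  ]]
```

View pics/s5.png

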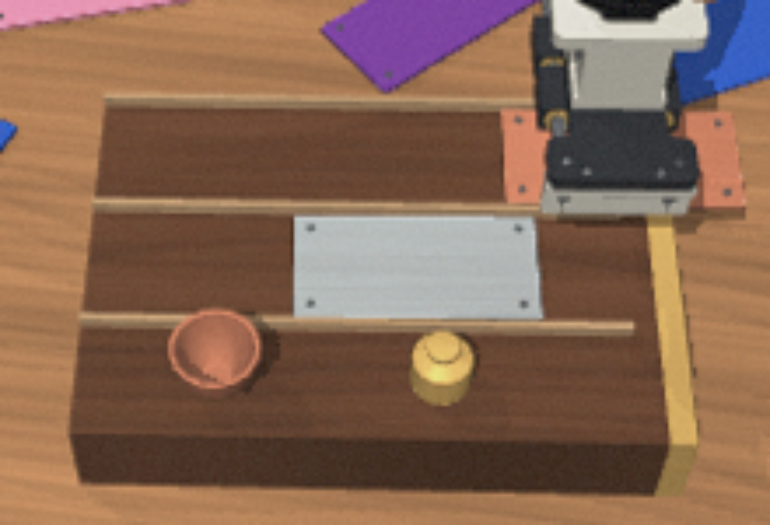

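The plate lies flat with about 4 cm hanging past the brass end, and the fingers are pressing it with a steady 27 N or so. Nothing else has moved, so I'm handing in.

```bash
python3 -c "
from plant import r
print(r.close_job()); s=r.get_state(); print(s['time_s'],s['contact_force'])"
```

```text
the job is handed in; nothing more can be done
None
the job is handed in; nothing more can be done
```

I pushed the copper blank along its lane with the closed fingertips until about 4 cm of it hung over the brass-nosed end. I then pressed it flat on the ledge and handed in at about 11 s with the arm still pressing.

- **Overhang:** the last top picture put the blank's front edge at about 191 mm and the brass edge at about 150 mm, so about 41 mm hangs out. The wrist camera put the rear edge at about 52.5 mm, which would make it about 42 mm.
- **Press:** the downward force held at 26–27 N with the fingertips over the part still on the ledge. About 9 N of sideways force remained, and my attempt to reduce it helped only a little. The blank did not shift visibly.
- **Other things:** the steel blank, bowl and brass weight looked unmoved in the last picture. I did not recheck the hammer and mug, but the arm worked well away from them.
- **Disagreement:** the wrist camera placed the lane about 2 mm to one side of where the top camera did. I steered between the two.

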